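# Reset the hours meter and pull the extractor's filter cassette

### The job

The filter of the studio's bench fume extractor is due for a check: first turn the pointer knob on top of the running-hours meter counter-clockwise, back against its zero stop, while the cassette is still in place. Then pinch the filter cassette's two opposed side catches together, lift the cassette straight up out of the extractor, and finish while holding it still and level in the gripper, catches still pinched, with its underside about a hand's breadth above the extractor's top and touching nothing else. Leave the knob at zero and the other things on the table where they are.

Things in the scene. Friction and masses are not known exactly. Their poses are not given: they have to be found in the camera images.
- extractor: fixed white fume-extractor housing, 180 (x) x 160 (y) x 70 mm high, flat top with one well in its middle (opening 83 mm along x, 63 mm along y; its floor 8 mm above the table) that holds the cassette. Origin at the centre of its underside, z up; it stands left or right of the meter, turned up to 0.4 rad either way
- cassette: loose grey filter cassette, about 0.25 kg, 100 mm tall, standing in the extractor's well, axes parallel to the extractor's. Origin at the centre of its underside (seated: 8 mm above the table), z up. Its head, 70 (x) x 44 (y) mm, rises 38 mm above the extractor's top, with a black catch tab in the middle of each y face. Raised 62 mm, its underside is level with the extractor's top
- pinch (a point): point of the cassette midway between its two catch tabs, 87 mm above its origin (95 mm above the table when seated), axes as the cassette's. Pinch from above with the TCP here, closing along y, gripper fully open before; 45 N presses both tabs flush, where the pads also meet the head's sides. Then lift straight up
- catch_left (a joint): catch tab on the cassette's +y side, m: 0 at rest (standing 7 mm proud), 0.007 flush with the head, limit 0.009; spring 3 N at rest, 6 N flush. 14 mm wide along x, 42 to 96 mm above the cassette's origin; 58 mm over both tabs at rest, 44 mm when flush. Its foot hooks under the well's edge: the cassette lifts only with both tabs pressed in at least 6 mm, best flush
- catch_right (a joint): the same tab on the cassette's -y side, m, 0 at rest, grows as it is pressed in
- meter: fixed running-hours meter, white box 110 x 110 x 50 mm with a round scale and a pointer knob on its top. Origin at the centre of its underside, z up; zero mark at its -x side
- hours (a joint): pointer knob's angle, rad, growing clockwise seen from above; 0 is the zero stop, at which it can turn no farther counter-clockwise (bar then parallel to the meter's x axis, white mark at the -x end). Starts 0.7 to 2.0; stiff enough to stay where it is left (0.04 N m)
- hours_grip (a point): point on the knob's axis at the height to grip, 87 mm above the table. The knob is a black bar 42 mm long, 14 mm thick and 32 mm tall on a disc of 44 mm; the bar's top is 7 mm above this point, the disc's top 23 mm below it. The point's x axis runs along the bar and turns with it, z up; grip across the bar (along the point's y axis) from above with the TCP at this point
- water_jar: bystander: clear glass jar with a white lid, 56 mm across, 75 mm tall, standing between the extractor and the meter; origin at the centre of its underside
- brush_pot: bystander: black pot of brushes, 84 mm across, about 230 mm tall over the brushes; origin at the centre of its underside
- spray_bottle: bystander: white spray bottle with a red trigger head, 76 mm across, 193 mm tall; origin at the centre of its underside
- tub_large: bystander: open white plastic tub 110 x 160 x 65 mm; origin at the centre of its underside
- tub_small: bystander: open white plastic tub 120 x 100 x 50 mm; origin at the centre of its underside
- paint_tube: bystander: aluminium paint tube, about 125 x 32 x 18 mm, lying flat; origin at the centre of its underside
- paint_box: bystander: flat black box of paint pans, 80 x 210 x 15 mm; origin at the centre of its underside
- block: bystander: cork block 80 x 50 x 30 mm; origin at the centre of its underside

How it is judged (in metres and radians):
On the way, in this order (a step that is already met when the one before it is completed fails the run):
1. the hours knob is back at its zero stop, the cassette still seated (value of joint hours below 0.08 rad and z of cassette in the frame of extractor below 0.016 m), for 0.2 s.
2. both catches are pinched in by the fingers (value of joint each of catch_left, catch_right above 0.0045 m and contact force between the fingers and cassette above 2 N), for 0.1 s.
At the end, for the whole second after the job is handed in: the cassette is held still in the fingers (speed under 0.03 m/s, tilt under 15 degrees, finger force over 2 N), both catches pressed in more than 4.5 mm, its underside more than 110 mm above the table (40 mm above the extractor's top), touching no other thing; the hours knob within 0.08 rad of zero (all of step 2 and height (world z) of cassette above 0.11 m and angle between cassette's own z axis and vertical below 0.26 rad and linear speed of cassette below 0.03 m/s and value of joint hours below 0.08 rad and contact force between cassette and extractor below 0.1 N and contact force between cassette and meter below 0.1 N and contact force between cassette and water_jar below 0.1 N and contact force between cassette and brush_pot below 0.1 N and contact force between cassette and spray_bottle below 0.1 N and contact force between cassette and tub_large below 0.1 N and contact force between cassette and tub_small below 0.1 N and contact force between cassette and paint_tube below 0.1 N and contact force between cassette and paint_box below 0.1 N and contact force between cassette and block below 0.1 N); the arm keeps its last pose, push and grip.
It fails at once if one of the bystanders is moved more than 30 mm (distance of any of water_jar, brush_pot, spray_bottle, tub_large, tub_small, paint_tube, paint_box, block from where it was at the start of the episode above 0.03 m).
It also fails if it takes over 64 s, if anything falls off the work surface, if the arm or the gripper's body presses on something with over 40 N, if the wrist force passes 120 N, or if a joint passes its speed limit or range.

### The arm

A 7-joint arm with a two-finger parallel gripper is mounted at the origin on the work surface. World frame = base frame: x ahead of the robot, y to its left, z up, the work surface at z = 0. Lengths are in mm, angles in rad, forces in N, time in s.
With the tool pointing down it reaches from about 350 to 900 mm from the base axis. Payload 19.9 kg.
Tool frame: the origin (TCP) lies between the finger pads, 19 mm behind the fingertips; this is the grasp point; z points along the fingers, y is the line along which they close (so a half turn about z gives the same grasp; the last joint's range is limited). The gripper opens to 85 mm and grips with 20 to 120 N. Pads are 22 mm wide; open, the fingers measure 114 mm over their backs; the gripper's body (76 mm by 85 mm) begins 54 mm behind the grasp point. The pads swing forward as they close: fully open they stand 13 mm farther back than shut.
Start: joints at [-1.353, 0.417, -0.01, 1.614, 0.005, 1.111, -0.053], TCP at [159.94, 604.171, 249.96] pointing down, gripper open.
Joint ranges: [-2.81, 2.81], [-0.39, 2.02], [-1.27, 1.25], [0.06, 2.57], [-1.19, 4.33], [0.19, 2], [-2.82, 2.82]. Speed limits (rad/s): [1.89, 1.89, 2.39, 2.39, 3.01, 3.01, 3.01].

### API

Orientations are given as [roll, pitch, yaw] about the fixed x, y, z axes, in that order (R = Rz(yaw) Ry(pitch) Rx(roll)).
In Python, from cell import * gives the robot as it stands.
- The arm moves only by the tool servo_tool, never from a script. Its argument "moves" is one flat list of numbers, 6 for each row, row after row: the shift along the tool's x, y, z in m, then the turn, a rotation vector about the tool's x, y, z in degrees. A call has 1 to 12 rows; each row shifts and turns the commanded pose from where the row before left it, along the tool's axes as they then stand; what a row does not reach is not made up. A row lasts 1/8 s, in which the tool goes at most 62.5 mm and 10.7 degrees, less where a joint would pass 70% of its speed; a pose out of reach is approached as far as the arm can. A call is refused whole if a number of a shift passes 0.0625 or a number of a turn 10.7, either way. A call with a gripper value outside its range is refused whole. "hand" is the opening, from 0 (shut) to 1 (fully open), set as the call begins (left out, the last holds). The fingers move at their own pace and stop on an object; "force" is the grip in N (left out, the last holds). Time passes only in rows, so rows that do not move let the fingers close. It gives the time, the measured TCP pose, the force, the opening and the grip force at its end, in the units of the state.
- observe(): the state, without advancing time (a new reading comes with each control period).
- read_camera(name): name is "scene" or "top"; returns (picture, depth): 420x560x3 uint8, red, green, blue; 420x560 float32, mm along the optical axis (not along the pixel's ray), 0 where there is no reading.
- camera_info(name): a dict with "intrinsics" (3x3 intrinsics, pixels), "camera_from_world" (4x4, takes a point from world to camera coordinates). Camera axes: x right, y down, z forward; pixel columns grow to the right and rows downward; lengths in mm; the calibration is good to about 2 mm. A picture is of the moment at which its call begins. camera_info takes no time and is no camera call.
- sign_off(): hands the job in; it is judged then, once.
The state is a dict: "time_s": time; "qpos": joint angles; "joint_vel": joint speeds; "tau": joint torques, N m; "position": TCP position; "tcp_rot": TCP orientation; "wrist_force": force on the tool from outside, world axes, zero at the start; "torque": the same for the moment, N m; "finger_gap": finger opening in mm; "finger_force": force on a finger pad.
Only numpy, scipy, OpenCV 4.12 (cv2) and the standard library are available. Lean on these libraries where they do the work, as an engineer would, in place of code of your own. Each camera call takes 0.05 s, during which the arm holds its last target. There are 200 camera calls.

## Working session

There is one attempt and no reset: what is moved stays moved. The work goes in short steps, Python scripts to look and compute and a tool call to move; the robot and the scene stay as the last step left them, time stands still between calls to the robot, and variables do not carry over. Pictures are saved under pics/ and viewed, at most 10 in all, crops included, and the job is handed in when it is done.

Besides the shell and the picture viewer there is one more tool, called after ">>>" by a JSON object that holds its "api" and its "payload", one argument or row to a line. servo_tool: Moves the arm, as the interface text tells. Its arguments: {"type":"object","properties":{"moves":{"type":"array"},"hand":{"type":"number"},"force":{"type":"number"}},"required":["moves"]}

```bash
mkdir -p pics; python3 - <<'E'
from cell import *
import cv2,numpy as np
for n in("scene","top"):
    p,d=read_camera(n); cv2.imwrite(f"pics/{n}0.png",p[:,:,::-1]); np.savez(f"{n}0.npz",p=p,d=d)
    i=camera_info(n); print(n,np.round(i["intrinsics"],1).tolist(),np.round(i["camera_from_world"],3).tolist())
print(observe())
E
```

```text
scene [[478.7, 0.0, 279.7], [0.0, 478.7, 209.7], [0.0, 0.0, 1.0]] [[-0.026, 1.0, -0.007, 20.647], [0.758, 0.015, -0.652, -369.714], [-0.652, -0.022, -0.758, 2089.439], [0.0, 0.0, 0.0, 1.0]]
top [[483.4, 0.0, 270.4], [0.0, 483.4, 210.1], [0.0, 0.0, 1.0]] [[-0.024, -1.0, 0.014, -12.893], [-0.994, 0.023, -0.109, 562.824], [0.109, -0.016, -0.994, 1306.523], [0.0, 0.0, 0.0, 1.0]]
{'time_s': 0.1, 'qpos': array([-1.35348294,  0.41793833, -0.01031487,  1.61411652,  0.00469016,
        1.11072069, -0.05302618]), 'joint_vel': array([-2.12130927e-03, -2.28188136e-03, -2.39656640e-06,  5.90177770e-05,
        2.05200177e-03,  5.32133831e-04, -9.64599456e-04]), 'tau': array([ 1.63091143e-03, -8.65829515e+01,  6.79706857e-01, -4.35643101e+01,
        1.91243528e-02,  4.93667467e-03, -7.98224590e-06]), 'position': array([159.87973537, 603.89252925, 249.40668743]), 'tcp_rot': array([-3.14043620e+00,  7.49468389e-05,  2.88276761e+00]), 'wrist_force': array([ 0.22928294, -0.22275853, -0.07074438]), 'torque': array([0.01570375, 0.03970104, 0.04723758]), 'finger_force': 0.0, 'finger_gap': 85.24502033703888}
```

View pics/scene0.png

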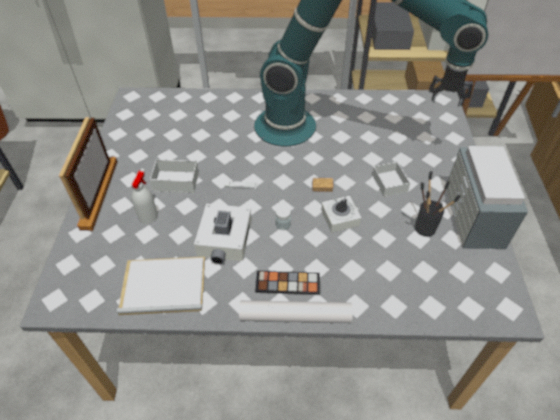

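View pics/top0.png

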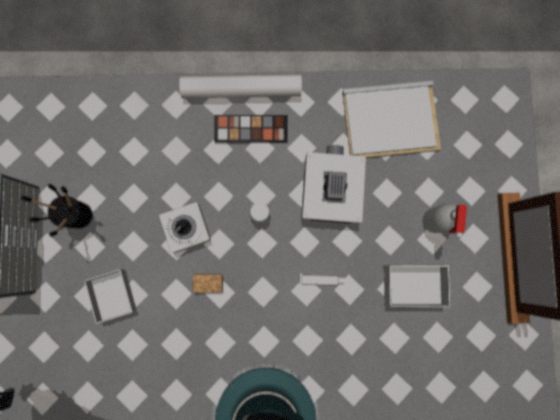

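Top view: extractor near (335,187) with the dark cassette in the middle, meter near (184,229), jar near (260,212), cork block near (207,284). The gripper is at the lower left. I'll zoom in on both.

```bash
python3 - <<'E'
import cv2,numpy as np
t=np.load("top0.npz")["p"][:,:,::-1]; s=np.load("scene0.npz")["p"][:,:,::-1]
r=lambda a:cv2.resize(a,(400,400),interpolation=cv2.INTER_CUBIC)
im=np.vstack([np.hstack([r(t[145:225,295:375]),r(t[190:270,145:225])])])
im2=np.hstack([r(s[195:265,185:255]),r(s[180:250,305:375])])
cv2.imwrite("pics/c1.png",im); cv2.imwrite("pics/c2.png",im2)
E
```

```text
(no output)
```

View pics/c1.png

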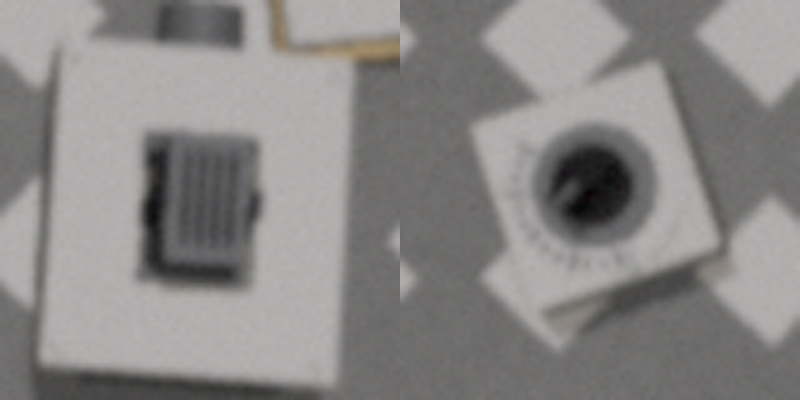

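View pics/c2.png

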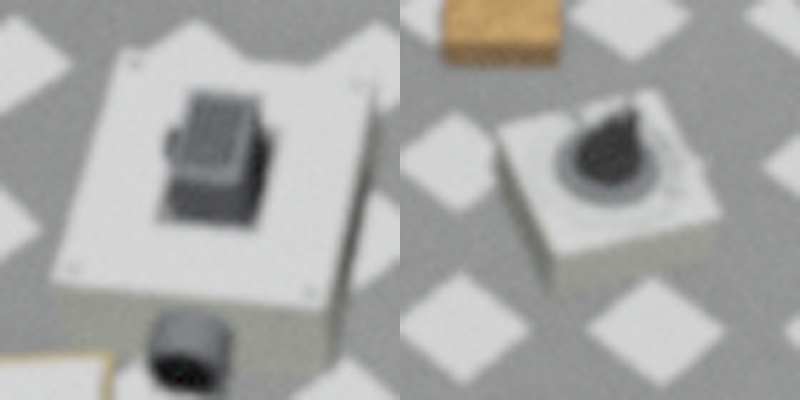

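Crops: the extractor top and the cassette head with its tabs on the ±y sides are clear. The meter scale runs from the bottom clockwise to the upper left, so meter yaw is about +0.3. The knob's white mark is at about crop (570,190), left of centre. Next I'll measure with depth and ray/plane casting.

```bash
cat > h.py <<'E'
from cell import *
import cv2,numpy as np
def cloud(n,d):
    i=camera_info(n);K=i["intrinsics"];T=i["camera_from_world"]
    v,u=np.mgrid[:d.shape[0],:d.shape[1]]
    P=np.stack([(u-K[0,2])/K[0,0]*d,(v-K[1,2])/K[1,1]*d,d],-1)
    return (P-T[:3,3])@T[:3,:3]
def plane(n,uv,z):
    i=camera_info(n);K=i["intrinsics"];T=i["camera_from_world"];R=T[:3,:3]
    uv=np.asarray(uv,float).reshape(-1,2)
    r=np.c_[uv,np.ones(len(uv))]@np.linalg.inv(K).T@R; c=-R.T@T[:3,3]
    return (c+r*((z-c[2])/r[:,2])[:,None])[:,:2]
def rect(p):
    (c,s,a)=cv2.minAreaRect(p.astype(np.float32)); a=(a+45)%90-45
    return np.round(c,1),np.round(s,1),round(np.radians(a),3)
E
cat > m.py <<'E'
from h import *
W={}
for n in("scene","top"):
    f=np.load(n+"0.npz");p=f["p"].astype(int);d=f["d"];C=cloud(n,d);C[d==0]=np.nan
    g=p.sum(2)/3
    u0=(slice(140,230),slice(290,380)) if n=="top" else (slice(190,270),slice(180,260))
    u1=(slice(190,270),slice(145,225)) if n=="top" else (slice(180,250),slice(305,375))
    for nm,u,zs in(("ext",u0,[(62,78,70),(98,118,108)]),("met",u1,[(44,56,50),(80,102,94)])):
        z=C[u][...,2]
        for lo,hi,zz in zs:
            m=((z>lo)&(z<hi)).astype(np.uint8)
            k,l,st,_=cv2.connectedComponentsWithStats(m); b=1+st[1:,4].argmax(); m=l==b
            vv,uu=np.nonzero(m); q=plane(n,np.c_[uu+u[1].start,vv+u[0].start],zz)
            med=np.median(z[m])
            print(n,nm,zz,m.sum(),"medz",round(float(med),1),"rect",rect(q),"mean",q.mean(0).round(1))
E
python3 m.py
```

```text
scene ext 70 1606 medz 69.1 rect (array([ 624.4, -198.6]), array([161.9, 185.9]), np.float64(-0.1)) mean [ 631.2 -197.8]
scene ext 108 251 medz 106.3 rect (array([ 625.5, -198.6]), array([78.3, 57.6]), np.float64(0.02)) mean [ 626.1 -198.3]
scene met 50 524 medz 50.1 rect (array([528.7, 209.2]), array([116. , 111.6]), np.float64(0.319)) mean [532.8 207.6]
scene met 94 52 medz 91.4 rect (array([530.9, 207.9]), array([18.8, 49.9]), np.float64(-0.673)) mean [530.3 208.4]
top ext 70 3268 medz 69.8 rect (array([ 617. , -198.9]), array([160.5, 181.9]), np.float64(-0.1)) mean [ 615.  -198.6]
top ext 108 478 medz 107.7 rect (array([ 616.3, -198.7]), array([58. , 69.1]), np.float64(-0.023)) mean [ 616.1 -198.1]
top met 50 1219 medz 51.0 rect (array([518.8, 209.7]), array([109.9, 109.4]), np.float64(0.318)) mean [518.6 210.2]
top met 94 91 medz 93.5 rect (array([517.5, 208.7]), array([15. , 40.4]), np.float64(0.775)) mean [518.5 209.2]
```

```bash
python3 - <<'E'
from h import *
for n in("scene","top"):
    d=np.load(n+"0.npz")["d"];C=cloud(n,d);m=(d>0)&(abs(C[...,2])<15)&(C[...,0]>250)&(C[...,0]<800)&(abs(C[...,1])<500)
    q=C[m]; 
    for _ in range(4):
        A=np.c_[np.ones(len(q)),q[:,0]-550,q[:,1]]; x=np.linalg.lstsq(A,q[:,2],rcond=None)[0]; r=q[:,2]-A@x; q=q[abs(r)<5]
    print(n,x.round(4),r.std().round(2))
    # base: points around the robot base column, ring
    m=(d>0)&(np.hypot(C[...,0],C[...,1])<200)&(C[...,2]>15)
    for lo,hi in((15,30),(30,60),(60,100),(100,150),(150,200),(200,250)):
        k=m&(C[...,2]>lo)&(C[...,2]<hi)
        if k.sum()>20: print(lo,k.sum(),C[k][:,:2].min(0).round(),C[k][:,:2].max(0).round())
d=np.load("scene0.npz")["d"];C=cloud("scene",d);m=(d>0)&(np.linalg.norm(C-[160,604,250],axis=-1)<130)
for lo in range(220,370,10):
    k=m&(C[...,2]>lo)&(C[...,2]<lo+10)
    if k.sum(): print(lo,k.sum(),C[k].min(0).round(),C[k].max(0).round(),C[k].mean(0).round(1))
print(observe()["position"])
E
```

```text
scene [-4.387e-01  4.000e-04 -5.000e-04] 2.39
15 292 [ -78. -125.] [130. 114.]
30 224 [  9. -88.] [102.  89.]
60 324 [  9. -82.] [97. 83.]
100 380 [ 16. -81.] [92. 82.]
150 401 [-65. -88.] [99. 88.]
200 460 [-51. -91.] [101.  91.]
top [ 0.4937 -0.0012  0.0005] 2.32
15 892 [   0. -130.] [126. 132.]
30 170 [ 16. -81.] [87. 86.]
60 319 [ 20. -79.] [85. 84.]
100 199 [ 51. -64.] [83. 46.]
150 332 [ 58. -85.] [89. 56.]
200 239 [ 58. -87.] [91. 60.]
240 6 [151. 553. 246.] [180. 646. 250.] [161.  571.4 248.2]
250 22 [144. 549. 250.] [190. 658. 260.] [170.3 614.3 254.9]
260 20 [148. 546. 260.] [186. 651. 270.] [167.1 600.  265. ]
270 18 [147. 548. 271.] [189. 657. 278.] [168.  596.6 274.8]
280 24 [136. 542. 281.] [189. 669. 290.] [170.6 606.4 286.1]
290 68 [132. 532. 290.] [197. 673. 300.] [165.9 598.9 295.3]
300 79 [135. 531. 300.] [195. 672. 310.] [168.4 600.6 305.4]
310 76 [137. 533. 310.] [194. 670. 320.] [170.4 597.  314.6]
320 72 [131. 534. 320.] [194. 667. 330.] [173.2 600.2 325.6]
330 113 [146. 534. 330.] [195. 664. 340.] [171.3 600.5 335.2]
340 95 [127. 535. 340.] [194. 672. 350.] [166.9 601.1 344.5]
350 18 [160. 563. 351.] [194. 638. 360.] [176.6 590.1 355.7]
360 50 [156. 566. 360.] [202. 632. 370.] [189.8 594.8 365.4]
[159.87973537 603.89252925 249.40668743]
```

```bash
python3 - <<'E'
from h import *
for n in("scene","top"):
    d=np.load(n+"0.npz")["d"];C=cloud(n,d);x0=518 if n=="top" else 527
    for lo in(78,84,88):
        k=(d>0)&(np.hypot(C[...,0]-x0,C[...,1]-209)<32)&(C[...,2]>lo)&(C[...,2]<105)
        q=C[k][:,:2]; vv,uu=np.nonzero(k); q=plane(n,np.c_[uu,vv],94)
        w,V=np.linalg.eigh(np.cov(q.T)); a=np.arctan2(V[1,1],V[0,1])%np.pi
        print(n,lo,len(q),q.mean(0).round(1),np.sqrt(w*12).round(1),a.round(3))
f=np.load("top0.npz")["p"]
print(f[217:240,174:196].mean(2).astype(int))
E
```

```text
scene 78 57 [531.1 208.8] [20.1 47.9] 2.485
scene 84 46 [528.1 209. ] [16.7 45.1] 2.379
scene 88 39 [526.6 209.3] [15.7 44.4] 2.376
top 78 93 [518.3 209.1] [15.6 41.7] 2.337
top 84 89 [518.6 209.3] [14.8 42.3] 2.331
top 88 83 [518.9 209.5] [13.9 42.8] 2.322
[[164 153 134 124 114 106 104 103 101 104 104 103 109 108 108 112 119 130
  151 164 171 174]
 [150 133 119 111 107  98  90  88  85  84  87  87  95 102 107 108 111 118
  134 148 166 174]
 [134 117 110 101  97  87  73  64  60  57  58  68  77  84  98 106 107 107
  120 132 148 164]
 [120 110 101  90  81  65  51  48  37  37  36  38  47  60  80  95 104 108
  111 116 131 156]
 [107 104  86  71  57  43  35  36  29  33  29  33  34  40  57  79  98 106
  109 108 118 146]
 [106  93  75  50  35  32  27  28  29  31  30  31  32  32  32  60  85 101
  105 110 112 134]
 [ 98  89  62  42  29  29  27  30  30  33  26  29  21  17  26  46  71  91
  103 106 111 127]
 [ 97  78  54  25  26  27  30  30  27  31  32  29  18  24  19  38  57  80
   97 109 111 122]
 [ 94  68  41  27  30  41  38  31  32  32  24  23  16  18  23  28  41  73
   95 107 110 120]
 [ 94
[... 597 characters left out ...]
6  34  28  41  55  73  96 105
  106 107 119 144]
 [110 101  91  72  55  41  29  27  29  31  34  37  48  56  78  91 100 108
  106 114 136 159]
 [118 107 100  87  69  60  50  45  48  48  56  57  68  83  94 101 105 105
  107 122 150 170]
 [130 114 108  99  86  75  68  60  69  75  79  87  89  95 104 105 107 109
  123 141 160 171]
 [149 133 118 107 101  87  78  80  88  95  99 103 104 103 104 110 109 119
  140 159 168 175]
 [161 149 140 123 115 103  93  94  98 103 106 108 110 107 114 118 125 143
  159 172 173 175]
 [158 162 159 148 131 120 114 112 114 114 113 115 118 123 134 142 150 161
  171 176 176 176]
 [150 165 165 157 150 140 136 138 140 142 140 143 144 143 148 156 163 166
  171 175 174 170]]
```

>>> {"api": "servo_tool", "payload": {
  "moves": [-0.037,-0.024,0,0,0,0,-0.037,-0.024,0,0,0,0,-0.037,-0.024,0,0,0,0,-0.037,-0.024,0,0,0,0,-0.037,-0.024,0,0,0,0,-0.037,-0.024,0,0,0,0,-0.037,-0.024,0,0,0,0,-0.037,-0.024,0,0,0,0,-0.037,-0.024,0,0,0,0,-0.037,-0.024,0,0,0,0,-0.037,-0.024,0,0,0,0,-0.037,-0.024,0,0,0,0],
  "hand": 1
}}

```text
time_s: 1.6
position: [516.2, 211.0, 249.8]
tcp_rot: [-3.141, -0.0, 2.883]
wrist_force: [0.7, 0.1, 1.0]
finger_gap: 85.0
finger_force: 0.0
```

>>> {"api": "servo_tool", "payload": {
  "moves": [0,0,0,0,0,7.9,0,0,0,0,0,7.9,0,0,0,0,0,7.9,0,0,0,0,0,7.9,0,0,0,0,0,0,0,0,0,0,0,0]
}}

```text
time_s: 2.35
position: [515.3, 212.2, 249.9]
tcp_rot: [-3.141, -0.0, 2.335]
wrist_force: [0.1, 0.3, -0.2]
finger_gap: 85.3
finger_force: 0.0
```

```bash
cat > g.py <<'E'
from h import *
s=observe();P=s["position"];print(P.round(1),s["tcp_rot"].round(3),s["time_s"],s["wrist_force"].round(1))
import sys; tag=sys.argv[1]
R=s["tcp_rot"][2]; ax=np.array([np.cos(R),np.sin(R)]); ay=np.array([np.sin(R),-np.cos(R)])
for n in("scene","top"):
    p,d=read_camera(n); cv2.imwrite(f"pics/{n}{tag}.png",p[:,:,::-1]); np.savez(f"{n}{tag}.npz",p=p,d=d)
    C=cloud(n,d)-P; m=(d>0)&(np.hypot(C[...,0],C[...,1])<110)
    for lo,hi in((-25,-5),(-5,20),(20,40),(40,55),(55,75),(75,100)):
        k=m&(C[...,2]>lo)&(C[...,2]<hi); q=C[k]
        if k.sum()>5:
            X,Y=q[:,:2]@ax,q[:,:2]@ay
            print(n,lo,k.sum(),"x",np.percentile(X,[2,98]).round(),"y",np.percentile(Y,[2,98]).round(),"wx",np.percentile(q[:,0],[2,98]).round(),"wy",np.percentile(q[:,1],[2,98]).round())
E
python3 g.py 1
```

```text
[515.3 212.2 249.9] [-3.141 -0.     2.335] 2.35 [ 0.1  0.3 -0.2]
scene -5 68 x [-15.  10.] y [-55.  57.] wx [-39.  48.] wy [-43.  42.]
scene 20 47 x [-14.   8.] y [-61.  60.] wx [-40.  52.] wy [-48.  38.]
scene 40 115 x [-17.  10.] y [-70.  76.] wx [-51.  62.] wy [-58.  57.]
scene 55 154 x [-19.  11.] y [-67.  74.] wx [-44.  60.] wy [-57.  56.]
scene 75 233 x [-21.   9.] y [-65.  71.] wx [-47.  57.] wy [-55.  53.]
top 20 6 x [-12.  -9.] y [-57. -46.] wx [-34. -26.] wy [-46. -40.]
top 40 37 x [-11.  12.] y [-75. -46.] wx [-62. -26.] wy [-58. -35.]
top 55 40 x [-16.  10.] y [-74. -33.] wx [-60. -14.] wy [-58. -33.]
top 75 48 x [-12.   6.] y [-72. -55.] wx [-56. -33.] wy [-56. -44.]
```

>>> {"api": "servo_tool", "payload": {
  "moves": [-0.003,0.0015,0.03,0,0,0,-0.003,0.0015,0.03,0,0,0,0,0,0.03,0,0,0,0,0,0.025,0,0,0,0,0,0.02,0,0,0,0,0,0,0,0,0,0,0,0,0,0,0]
}}

```text
time_s: 3.32
position: [522.2, 209.9, 115.8]
tcp_rot: [3.141, 0.0, 2.332]
wrist_force: [-0.9, -0.3, 0.5]
finger_gap: 85.5
finger_force: 0.0
```

```bash
python3 g.py 2; python3 - <<'E'
from h import *
r=lambda a:cv2.resize(a,(400,400),interpolation=cv2.INTER_CUBIC)
s=cv2.imread("pics/scene2.png");t=cv2.imread("pics/top2.png")
cv2.imwrite("pics/c3.png",np.hstack([r(s[170:250,300:380]),r(t[190:270,145:225])]))
E
```

```text
[522.2 209.9 115.8] [3.141 0.    2.332] 3.325 [-0.9 -0.3  0.5]
scene -25 31 x [-22.  17.] y [-46.  25.] wx [-29.  26.] wy [-36.  22.]
scene -5 56 x [-16.   8.] y [-54.  58.] wx [-38.  48.] wy [-42.  40.]
scene 20 29 x [-14.  10.] y [-62.  56.] wx [-41.  50.] wy [-52.  35.]
scene 40 100 x [-17.   9.] y [-69.  76.] wx [-51.  63.] wy [-55.  56.]
scene 55 128 x [-21.  12.] y [-68.  74.] wx [-43.  60.] wy [-56.  57.]
scene 75 193 x [-22.   8.] y [-64.  71.] wx [-44.  59.] wy [-53.  53.]
top 40 25 x [-11.  10.] y [-75. -46.] wx [-61. -27.] wy [-58. -36.]
top 55 34 x [-16.  12.] y [-74. -34.] wx [-62. -15.] wy [-57. -33.]
top 75 48 x [-11.  10.] y [-73. -55.] wx [-58. -35.] wy [-56. -40.]
```

View pics/c3.png

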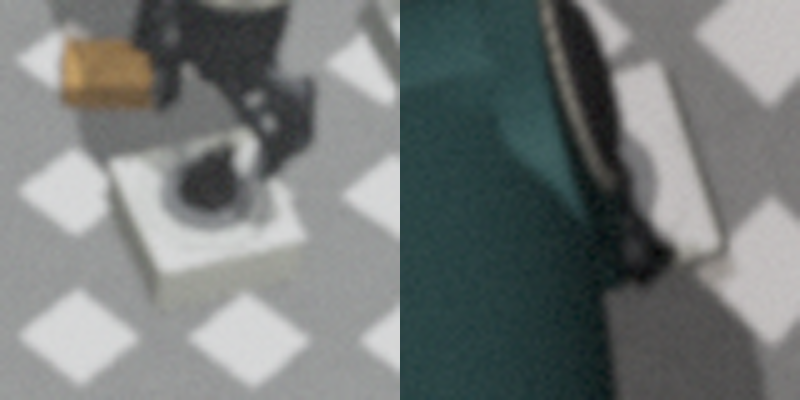

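Crop c3 shows the open fingers straddling the black bar, with the bar about centred between them. Scene reads about +5 mm in x and top about −5 mm, so I'm using the midpoint. Next: lower and grip.

>>> {"api": "servo_tool", "payload": {
  "moves": [0,0,0.015,0,0,0,0,0,0.0135,0,0,0,0,0,0,0,0,0]
}}

```text
time_s: 3.8
position: [521.0, 209.5, 85.0]
tcp_rot: [-3.139, -0.001, 2.331]
wrist_force: [-0.2, 0.1, -0.3]
finger_gap: 85.6
finger_force: 0.0
```

>>> {"api": "servo_tool", "payload": {
  "moves": [0,0,0,0,0,0,0,0,0,0,0,0,0,0,0,0,0,0,0,0,0,0,0,0,0,0,0,0,0,0,0,0,0,0,0,0],
  "hand": 0,
  "force": 25
}}

```text
time_s: 4.55
position: [521.8, 209.9, 86.7]
tcp_rot: [3.141, 0.0, 2.331]
wrist_force: [-2.0, -1.0, 5.7]
finger_gap: 13.6
finger_force: 28.4
```

Gripped with a 13.6 mm gap and little wrist force. Now turning counter-clockwise.

>>> {"api": "servo_tool", "payload": {
  "moves": [0,0,0,0,0,-6,0,0,0,0,0,-6,0,0,0,0,0,-6,0,0,0,0,0,-6,0,0,0,0,0,-6,0,0,0,0,0,-6,0,0,0,0,0,-6,0,0,0,0,0,-6,0,0,0,0,0,-6,0,0,0,0,0,0]
}}

```text
time_s: 5.8
position: [522.1, 210.5, 86.8]
tcp_rot: [3.141, 0.001, -3.01]
wrist_force: [0.7, 4.7, 2.5]
finger_gap: 13.7
finger_force: 28.0
```

```bash
python3 -c "
from cell import *
s=observe();print(s['torque'],s['wrist_force'],s['tcp_rot'],s['position'])"
```

```text
[ 1.2200424  -0.18796133  0.09138738] [0.72683635 4.69470177 2.48730675] [ 3.14058711e+00  9.43819242e-04 -3.00964423e+00] [522.06100022 210.52462669  86.7569843 ]
```

>>> {"api": "servo_tool", "payload": {
  "moves": [0,0,0,0,0,-3,0,0,0,0,0,-3,0,0,0,0,0,-3,0,0,0,0,0,-1.5,0,0,0,0,0,0,0,0,0,0,0,0]
}}

```text
time_s: 6.55
position: [522.1, 210.7, 86.8]
tcp_rot: [3.141, 0.001, -2.829]
wrist_force: [2.1, 5.9, 2.7]
finger_gap: 13.4
finger_force: 27.8
```

```bash
python3 -c "
from cell import *
s=observe();print(s['torque'],s['wrist_force'],s['tcp_rot'],s['position'])"
```

```text
[ 1.2408998  -0.2418029  -0.02509884] [2.13688487 5.85346417 2.70250171] [ 3.14088230e+00  1.26711972e-03 -2.82871237e+00] [522.05297992 210.71620999  86.77478507]
```

>>> {"api": "servo_tool", "payload": {
  "moves": [0,0,0,0,0,-1.5,0,0,0,0,0,-1,0,0,0,0,0,-1,0,0,0,0,0,0,0,0,0,0,0,0]
}}

```text
time_s: 7.18
position: [522.2, 210.7, 86.8]
tcp_rot: [3.141, 0.002, -2.769]
wrist_force: [2.5, 7.0, 1.6]
finger_gap: 13.7
finger_force: 50.4
```

```bash
python3 -c "
from cell import *
s=observe();print(s['torque'],s['wrist_force'],s['tcp_rot'],s['position'],s['finger_gap'])"
```

```text
[ 1.47931045 -0.38703026 -1.22073616] [2.52638122 7.02575735 1.6053164 ] [ 3.14063480e+00  1.62410306e-03 -2.76925635e+00] [522.22983595 210.66360033  86.8341923 ] 13.704419541729912
```

Torque rises to −1.2 N m, so the knob is at the stop. Release and rise.

>>> {"api": "servo_tool", "payload": {
  "moves": [0,0,0,0,0,0,0,0,0,0,0,0,0,0,0,0,0,0,0,0,0,0,0,0,0,0,0,0,0,0,0,0,0,0,0,0],
  "hand": 1
}}

```text
time_s: 7.92
position: [521.8, 209.8, 86.5]
tcp_rot: [-3.141, -0.0, -2.765]
wrist_force: [-0.1, 1.0, -0.4]
finger_gap: 85.4
finger_force: 0.0
```

>>> {"api": "servo_tool", "payload": {
  "moves": [0,0,-0.02,0,0,0,0,0,-0.03,0,0,0,0,0,-0.03,0,0,0,0,0,-0.03,0,0,0,0,0,-0.03,0,0,0,0,0,-0.02,0,0,0,0,0,0,0,0,10,0,0,0,0,0,10,0,0,0,0,0,4,0,0,0,0,0,0,0,0,0,0,0,0]
}}

```text
time_s: 9.3
position: [521.7, 209.9, 246.5]
tcp_rot: [-3.141, -0.0, 3.101]
wrist_force: [0.2, 0.5, 0.6]
finger_gap: 85.1
finger_force: 0.0
```

>>> {"api": "servo_tool", "payload": {
  "moves": [0,0,0,0,0,3.4,-0.0139,-0.0397,0,0,0,0,-0.0139,-0.0397,0,0,0,0,-0.0139,-0.0397,0,0,0,0,-0.0139,-0.0397,0,0,0,0,-0.0139,-0.0397,0,0,0,0,-0.0139,-0.0397,0,0,0,0,-0.0139,-0.0397,0,0,0,0,-0.0139,-0.0397,0,0,0,0,-0.0139,-0.0397,0,0,0,0,-0.0139,-0.0397,0,0,0,0,0,0,0,0,0,0]
}}

```text
time_s: 10.8
position: [619.3, -203.0, 246.2]
tcp_rot: [-3.14, -0.0, 3.037]
wrist_force: [-0.8, 0.8, -0.2]
finger_gap: 85.1
finger_force: 0.0
```

```bash
python3 g.py 3; python3 - <<'E'
from h import *
# knob angle now
d=np.load("top3.npz")["d"];C=cloud("top",d)
k=(d>0)&(np.hypot(C[...,0]-518,C[...,1]-209)<32)&(C[...,2]>84)&(C[...,2]<105)
vv,uu=np.nonzero(k); q=plane("top",np.c_[uu,vv],94)
w,V=np.linalg.eigh(np.cov(q.T)); print(len(q),q.mean(0),np.arctan2(V[1,1],V[0,1])%np.pi)
E
```

```text
[ 619.3 -203.   246.2] [-3.14  -0.     3.037] 10.8 [-0.8  0.8 -0.2]
scene -5 54 x [-14.   9.] y [-55.  57.] wx [-13.  18.] wy [-55.  56.]
scene 20 49 x [-18.   7.] y [-64.  59.] wx [-8. 21.] wy [-64.  58.]
scene 40 135 x [-16.  12.] y [-71.  73.] wx [-17.  22.] wy [-72.  73.]
scene 55 172 x [-20.  12.] y [-69.  71.] wx [-9. 23.] wy [-70.  71.]
scene 75 275 x [-22.   9.] y [-66.  70.] wx [-11.  23.] wy [-66.  69.]
top -5 13 x [ 7. 14.] y [45. 58.] wx [-9. -0.] wy [46. 59.]
top 20 7 x [ 2. 15.] y [45. 58.] wx [-10.   3.] wy [45. 59.]
top 40 51 x [-6. 15.] y [44. 76.] wx [-10.  13.] wy [46. 77.]
top 55 39 x [-14.  14.] y [41. 75.] wx [-8. 18.] wy [39. 75.]
top 75 118 x [-9. 15.] y [47. 72.] wx [-8. 16.] wy [47. 72.]
89 [519.00591807 209.70730686] 0.32972781133585016
```

Knob bar is at 0.33 rad against a meter yaw of 0.318, so it's at zero. Descending over the cassette.

>>> {"api": "servo_tool", "payload": {
  "moves": [0,0,0,0,0,0,-0.001,0.004,0.03,0,0,0,0,0,0.03,0,0,0,0,0,0.03,0,0,0,0,0,0.02,0,0,0,0,0,0.01,0,0,0,0,0,0,0,0,0,0,0,0,0,0,0]
}}

```text
time_s: 11.9
position: [621.6, -195.5, 127.5]
tcp_rot: [-3.141, 0.001, 3.04]
wrist_force: [0.1, 0.5, 0.1]
finger_gap: 85.3
finger_force: 0.0
```

```bash
python3 g.py 4; python3 - <<'E'
from h import *
r=lambda a:cv2.resize(a,(400,400),interpolation=cv2.INTER_CUBIC)
s=cv2.imread("pics/scene4.png");t=cv2.imread("pics/top4.png")
cv2.imwrite("pics/c4.png",np.hstack([r(s[175:255,180:260]),r(t[145:225,295:375])]))
E
```

```text
[ 621.6 -195.5  127.5] [-3.141e+00  1.000e-03  3.040e+00] 11.9 [0.1 0.5 0.1]
scene -25 209 x [-36.  34.] y [-26.  18.] wx [-34.  36.] wy [-27.  20.]
scene -5 47 x [-15.   7.] y [-55.  56.] wx [-11.  17.] wy [-55.  55.]
scene 20 32 x [-14.  -5.] y [-61.  57.] wx [ 0. 18.] wy [-62.  56.]
scene 40 128 x [-17.  10.] y [-70.  73.] wx [-14.  22.] wy [-71.  73.]
scene 55 145 x [-20.  13.] y [-69.  71.] wx [-8. 23.] wy [-70.  71.]
scene 75 218 x [-21.   9.] y [-66.  69.] wx [-11.  22.] wy [-67.  69.]
top 40 33 x [-7. 15.] y [46. 74.] wx [-9. 14.] wy [46. 74.]
top 55 20 x [-12.  15.] y [41. 73.] wx [-8. 16.] wy [40. 73.]
top 75 94 x [-10.  15.] y [47. 70.] wx [-8. 16.] wy [47. 70.]
```

View pics/c4.png

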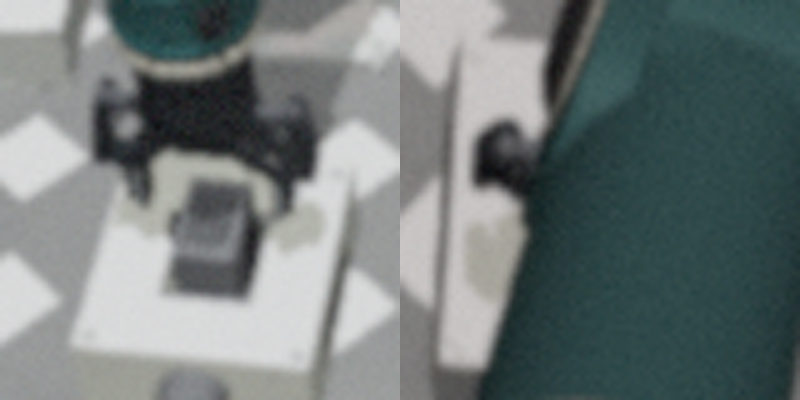

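c4: the fingers straddle the cassette head, sitting about 3 mm too far to +y. I'll correct that, descend to z = 95 and pinch at 50 N.

>>> {"api": "servo_tool", "payload": {
  "moves": [0.0012,-0.0033,0.01,0,0,0,0,0,0.0125,0,0,0,0,0,0.01,0,0,0,0,0,0,0,0,0,0,0,0,0,0,0]
}}

```text
time_s: 12.62
position: [619.7, -198.5, 94.2]
tcp_rot: [-3.141, 0.0, 3.04]
wrist_force: [0.0, 0.3, -0.6]
finger_gap: 85.4
finger_force: 0.0
```

>>> {"api": "servo_tool", "payload": {
  "moves": [0,0,0,0,0,0,0,0,0,0,0,0,0,0,0,0,0,0,0,0,0,0,0,0,0,0,0,0,0,0,0,0,0,0,0,0,0,0,0,0,0,0,0,0,0,0,0,0],
  "hand": 0,
  "force": 50
}}

```text
time_s: 13.62
position: [620.0, -198.9, 94.9]
tcp_rot: [-3.141, 0.001, 3.04]
wrist_force: [-0.6, -1.8, 6.3]
finger_gap: 43.1
finger_force: 51.6
```

Gap is 43 mm, so the tabs are flush. Lifting slowly.

>>> {"api": "servo_tool", "payload": {
  "moves": [0,0,-0.004,0,0,0,0,0,-0.006,0,0,0,0,0,-0.008,0,0,0,0,0,-0.008,0,0,0,0,0,0,0,0,0]
}}

```text
time_s: 14.25
position: [620.0, -198.6, 120.9]
tcp_rot: [-3.141, 0.001, 3.04]
wrist_force: [0.1, -0.5, -3.1]
finger_gap: 43.3
finger_force: 51.2
```

>>> {"api": "servo_tool", "payload": {
  "moves": [0,0,-0.014,0,0,0,0,0,-0.014,0,0,0,0,0,-0.014,0,0,0,0,0,-0.014,0,0,0,0,0,-0.014,0,0,0,0,0,-0.014,0,0,0,0,0,-0.014,0,0,0,0,0,-0.014,0,0,0,0,0,-0.014,0,0,0,0,0,0,0,0,0,0,0,0,0,0,0,0,0,0,0,0,0]
}}

```text
time_s: 15.75
position: [619.4, -198.4, 245.4]
tcp_rot: [3.142, -0.001, 3.04]
wrist_force: [0.1, 0.8, -2.9]
finger_gap: 43.5
finger_force: 51.4
```

```bash
python3 g.py 5 | head -3; python3 - <<'E'
from h import *
r=lambda a:cv2.resize(a,(400,400),interpolation=cv2.INTER_CUBIC)
s=cv2.imread("pics/scene5.png")
cv2.imwrite("pics/c5.png",np.hstack([r(s[130:250,170:290]),r(s[180:250,305:375])]))
E
```

```text
[ 619.4 -198.4  245.4] [ 3.142e+00 -1.000e-03  3.040e+00] 15.75 [ 0.1  0.8 -2.9]
scene -25 77 x [-39.  -6.] y [-25.  32.] wx [ 6. 39.] wy [-28.  31.]
scene -5 287 x [-38.  23.] y [-32.  34.] wx [-24.  39.] wy [-32.  33.]
```

View pics/c5.png

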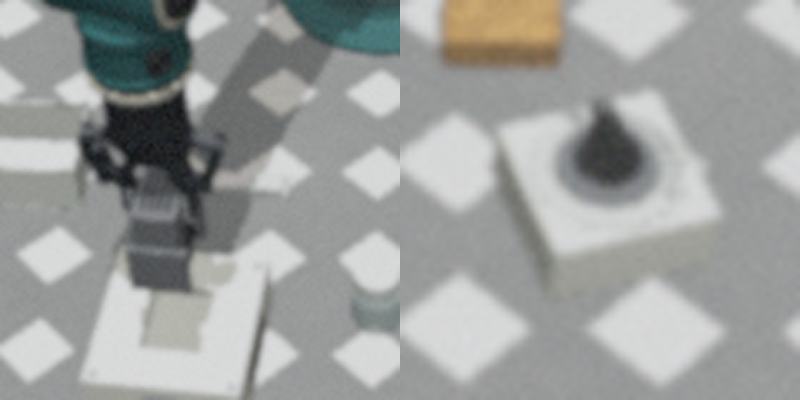

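The cassette hangs level and clear above the empty well, and the knob points to its −x zero mark. Handing in.

```bash
python3 -c "
from cell import *
print(sign_off())"
```

```text
the job is handed in; nothing more can be done
None
```

The job is handed in, though no verdict came back: the knob is at its zero stop (about 0.01 rad by camera), and the cassette is held still and level, catches pinched (43 mm gap, 51 N), its underside about 88 mm above the extractor's top.

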